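Tighten the recessed lamp-foot nut with a T-spanner

ROBOT

A 7-joint arm with a two-finger parallel gripper is mounted at the origin on the work surface. World frame = base frame: x ahead of the robot, y to its left, z up, the work surface at z = 0. Lengths are in m, angles in rad, forces in N, time in s.
With the tool pointing down it reaches from about 0.425 to 0.875 m from the base axis. Payload 4.7 kg.
Tool frame: the origin (TCP) lies between the finger pads; the fingertips stand 14 mm ahead of it and the grasp point (between the pads) lies 5 mm behind it; z points along the fingers, y is the line along which they close (so a half turn about z gives the same grasp; the last joint's range is limited). The gripper opens to 87 mm and grips with 3 to 60 N. Pads are 19 mm wide; open, the fingers measure 117 mm over their backs; the gripper's body (75 mm by 190 mm) begins 51 mm behind the grasp point.
Start: joints at [-1.298, 0.321, -0.07, 1.45, 0.023, 1.371, -0.057], TCP at [0.166, 0.628, 0.237] pointing down, gripper open.
Joint ranges: [-2.86, 2.86], [-0.3, 2.09], [-1.38, 1.24], [0.06, 2.45], [-1.56, 4.7], [0.09, 2.05], [-2.69, 2.69]. Speed limits (rad/s): [2.57, 2.57, 3.14, 3.14, 3.14, 3.14, 3.14].

INTERFACE

Orientations are given as a rotation vector (axis times angle).
In Python, from bench import ctrl gives the robot as it stands.
- The arm moves only by the shell command python3 -m inch 'ROWS' [OPENING] [FORCE]. ROWS is JSON, a list of rows, each a list of 6 numbers: the shift along the world's x, y, z in mm, then the turn, a rotation vector about the world's x, y, z in degrees. In form: [[tx, ty, tz, rx, ry, rz], ...]. A call has 1 to 20 rows; each row is the pose to reach, as a shift and turn from the pose commanded when the call began; what a row does not reach only later rows make up. A row lasts 1/8 s, in which the tool goes at most 62.5 mm and 10.7 degrees, less where a joint would pass 70% of its speed; a pose out of reach is approached as far as the arm can. A call with a gripper value outside its range is refused whole. OPENING is the finger opening in mm, from 0 to 87, set as the call begins (- or left out, the last holds). The fingers move at their own pace and stop on an object; FORCE is the grip in N (left out, the last holds). Time passes only in rows, so rows that repeat a pose let the fingers close. It gives the time, the measured TCP pose, the force, the opening and the grip force at its end, in the units of the state.
- ctrl.get_state(): the state, without advancing time (a new reading comes with each control period).
- ctrl.get_image(name): name is "scene" or "top"; returns (picture, depth): 420x560x3 uint8, red, green, blue; 420x560 float32, m along the optical axis (not along the pixel's ray), 0 where there is no reading.
- ctrl.camera_params(name): a dict with "mtx" (3x3 intrinsics, pixels), "dist_coeffs" ([k1, k2, p1, p2, k3] as OpenCV has them; the pictures are not rectified), "T" (4x4, takes a point from camera to world coordinates). Camera axes: x right, y down, z forward; pixel columns grow to the right and rows downward; lengths in m; the calibration is good to about 2 mm. A picture is of the moment at which its call begins. camera_params takes no time and is no camera call.
- ctrl.close_job(): hands the job in; it is judged then, once.
The state is a dict: "time": time; "joint_positions": joint angles; "qd": joint speeds; "joint_torque": joint torques, N m; "position": TCP position; "tool_rot": TCP orientation; "ft_force": force on the tool from outside, world axes, zero at the start; "torque": the same for the moment, N m; "grip_width": opening from 0.0 (shut) to 1.0 (fully open); "grip_force": force on a finger pad.
Only numpy, scipy, OpenCV 4.12 (cv2) and the standard library are available. Lean on these libraries where they do the work, as an engineer would, in place of code of your own. Each camera call takes 0.05 s, during which the arm holds its last target. There are 200 camera calls.

TASK

The foot of the magnifier lamp must be fastened: its square clamp nut sits at the bottom of the deep pole socket. Take the T-handled box spanner from its sloping rest, stand it upright down the socket and let go of it completely; then take it again by the crossbar from above, turn it clockwise until it drops over the nut, and go on clockwise until the nut comes firmly to its stop (take a fresh grip when the wrist runs out). Leave the spanner standing on the nut, released, and do not disturb the two pigment bottles or the small steel cup.

Things in the scene. Friction and masses are not known exactly. Their poses are not given: they have to be found in the camera images.
- spanner: Loose steel T-handled box spanner, 175 mm long, 0.35 to 0.55 kg. Origin: centre of its open socket end; z axis along the shaft towards the handle, y along the crossbar. Along z: head 40 mm diameter to 28 mm; neck 16 mm diameter to 50 mm; guide collar 40 mm diameter to 64 mm; shaft 14 mm diameter to 161 mm; then the crossbar. The head's square opening (sides along x and y) is 23 mm wide, 22 mm deep.
- shaft (a point): Point on the axis of the spanner's shaft, 122 mm from the socket end, axes as the spanner's; good for a first grasp. At the start the spanner lies in the rest with its z axis 45 degrees from vertical, handle end up, crossbar level; this point is then about 128 mm above the table.
- crossbar (a point): Middle of the spanner's crossbar, 168 mm from the socket end, axes as the spanner's. The bar is 14 x 14 mm in section and 90 mm long, along y. Let go in the lamp foot's bore, the spanner stays standing, leaning at most 3 degrees.
- rest: Fixed white plastic sloping rest, base 150 x 80 mm. Origin on the table under the lying spanner's shaft; its x axis (level) points the way the handle leans, roughly away from the robot. An open V trough at 45 degrees carries the spanner's head and collar; the shaft from 70 to 160 mm is free all round. Lift the spanner straight up out of it.
- foot: Fixed aluminium lamp foot: flange 136 mm diameter, 12 mm thick, with an upright tube 56 mm in outer diameter (66 mm at the flared mouth). Origin on the table on the tube's axis. The bore is 43 mm in diameter (1.5 mm around the spanner's head); its top 10 mm flares to 53 mm. Bottom 12 mm, mouth 104 mm above the table.
- mouth (a point): Centre of the bore's mouth, on the bore axis, 104 mm above the table. The nut deep inside is 20 mm square, 16 mm tall; its top is 28 mm above the table. Put on top of the nut at a wrong angle, the spanner's end stays 28 mm above the table; turned within a quarter turn it drops 16 mm by its own weight onto the nut, its end then 12 mm above the table.
- nut (a joint): Turn of the square nut at the bottom of the bore (rad), growing clockwise seen from above. Starts between 0 and 0.5; 2.6 is the rigid stop (tight). The value does not tell where the flats lie: the square stands at an unknown angle. The spanner has about 9 degrees of play either way on it. Turning takes 0.25 N m; the nut stays where it is left.
- pigment_a: Bystander: small amber bottle, 30 mm diameter, 75 mm tall, beyond the work; origin at the centre of its base.
- pigment_b: Bystander: small terracotta-brown bottle, 30 mm diameter, 75 mm tall, on the robot's side of the work; origin at the centre of its base.
- cup: Bystander: small steel cup, 60 mm diameter, 45 mm tall, beyond the work; origin at the centre of its base.
Not all that is in view belongs to the job. There is more than one size of the spanner; the one meant has the size given above.

How it is judged:
By the outcome, as a careful person would: the job done as asked, in the order asked, and still so for the second after the job is handed in, with the robot touching nothing.
It also fails if it takes over 70 s, if anything falls off the work surface, if the arm or the gripper's body presses on something with over 40 N, if the wrist force passes 120 N, or if a joint passes its speed limit or range.

## Working session

There is one attempt and no reset: what is moved stays moved. The work goes in short steps, Python scripts to look and compute and a shell command to move; the robot and the scene stay as the last step left them, time stands still between calls to the robot, and variables do not carry over. Pictures are saved under pics/ and viewed, at most 10 in all, crops included, and the job is handed in when it is done.

```bash
ls; mkdir -p pics
cat > h.py <<'E'
import numpy as np, cv2
from bench import ctrl
def snap(n):
    im,d=ctrl.get_image(n); p=ctrl.camera_params(n); return im,d,p
def world(d,p):
    h,w=d.shape; u,v=np.meshgrid(np.arange(w),np.arange(h))
    n=cv2.undistortPoints(np.stack([u,v],-1).reshape(-1,1,2).astype(np.float64),np.array(p["mtx"]),np.array(p["dist_coeffs"])).reshape(h,w,2)
    c=np.dstack([n*d[...,None],d]); T=np.array(p["T"]); return c@T[:3,:3].T+T[:3,3]
def save(f,im): cv2.imwrite("pics/"+f,im[...,::-1])
E
python3 - <<'E'
from h import *
for n in("scene","top"):
    im,d,p=snap(n); save(n+"0.png",im); np.savez(n+"0.npz",im=im,d=d,W=world(d,p)); print(n,np.array(p["T"]).round(3).tolist(),p["mtx"])
s=ctrl.get_state(); print(s)
E
```

```text
pics
scene [[-0.317, 0.729, -0.607, 1.129], [0.948, 0.248, -0.198, 0.273], [0.006, -0.639, -0.77, 0.934], [0.0, 0.0, 0.0, 1.0]] [[465.8656324    0.         286.98397631]
 [  0.         465.8656324  209.25762117]
 [  0.           0.           1.        ]]
top [[-0.018, -0.983, 0.18, 0.291], [-1.0, 0.016, -0.01, 0.082], [0.007, -0.18, -0.984, 1.194], [0.0, 0.0, 0.0, 1.0]] [[482.09052242   0.         280.63621835]
 [  0.         482.09052242 205.49256455]
 [  0.           0.           1.        ]]
{'time': 0.1, 'joint_positions': array([-1.29788424,  0.32176327, -0.07008491,  1.45153928,  0.02258999,
        1.37079242, -0.05690959]), 'qd': array([-0.00105488, -0.00288084,  0.00068555, -0.00384835,  0.0005566 ,
        0.00078814,  0.00128068]), 'joint_torque': array([-4.68787839e-04, -4.92573380e+01, -4.06187866e-01, -3.13402712e+01,
       -6.41676807e-02,  3.95383523e-02,  7.10427480e-05]), 'position': array([0.16627928, 0.62789214, 0.2355684 ]), 'tool_rot': array([-4.05364057e-01, -3.11518856e+00,  2.68569694e-03]), 'ft_force': array([-0.62857523,  0.62876872, -0.20386263]), 'torque': array([-0.0416451 ,  0.01656576, -0.02457953]), 'grip_force': 0.0, 'grip_width': 0.9983802000720192}
```

View pics/scene0.png

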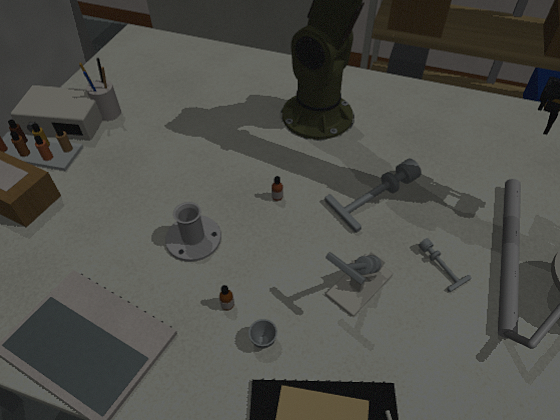

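View pics/top0.png

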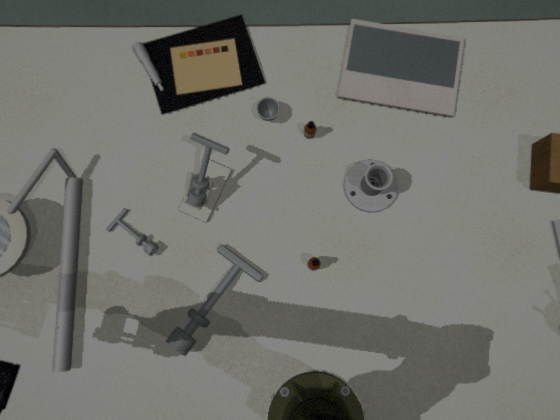

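The top view shows the sloping rest and its spanner at about (200,190), with the crossbar at (209,143). The lamp foot's mouth is at (378,177), the bottles at (310,130) and (314,264), and the cup at (267,108). The big and small T-spanners lying on the table are distractors.

```bash
cat > m.py <<'E'
from h import *
A=np.load("top0.npz");B=np.load("scene0.npz")
def reg(D,u0,v0,u1,v1): return D["W"][v0:v1,u0:u1].reshape(-1,3)
for nm,D,tb,fb in(("top",A,(180,125,240,215),(335,150,405,215)),("scene",B,(320,240,395,315),(160,195,225,262))):
    P=reg(D,*tb); P=P[(P[:,2]>.03)&(P[:,2]<.22)]
    print(nm,"zmax",P[:,2].max())
    bar=P[(P[:,2]>.145)]; print("bar n",len(bar),"mean",bar.mean(0).round(4))
    c=bar.mean(0);_,s,v=np.linalg.svd(bar-c); a=v[0]; t=(bar-c)@a; print(" dir",a.round(3),"len",np.percentile(t,[0.5,99.5]).round(4),"mid",(c+a*np.percentile(t,[.5,99.5]).mean()).round(4), "zpct",np.percentile(bar[:,2],[5,50,95,99]))
    for lo in np.arange(.05,.15,.01):
        q=P[(P[:,2]>lo)&(P[:,2]<lo+.01)]
        if len(q)>3: print("  z%.3f"%lo,len(q),q.mean(0).round(4),np.ptp(q,axis=0).round(3))
    Q=reg(D,*fb); R=Q[(Q[:,2]>.099)&(Q[:,2]<.110)]
    (x,y),r=cv2.minEnclosingCircle((R[:,:2]*1000).astype(np.float32)); print("mouth",x,y,r,len(R),np.median(R[:,2]))
    F=Q[(Q[:,2]>.008)&(Q[:,2]<.016)]; (x,y),r=cv2.minEnclosingCircle((F[:,:2]*1000).astype(np.float32)); print("flange",x,y,r,len(F),np.median(F[:,2]))
W=A["W"]
for n,(u,v) in dict(pa=(310,130),pb=(314,264),cup=(267,108)).items(): print(n,W[v,u].round(3))
E
python3 m.py
```

```text
top zmax 0.17326795683641016
bar n 355 mean [0.6202 0.227  0.1642]
 dir [-0.422 -0.906 -0.003] len [-0.0444  0.0434] mid [0.6204 0.2274 0.1642] zpct [0.15087013 0.16570095 0.1707511  0.17245797]
  z0.050 160 [0.5209 0.2715 0.0556] [0.071 0.064 0.01 ]
  z0.060 151 [0.5287 0.2692 0.0655] [0.066 0.053 0.01 ]
  z0.070 126 [0.5416 0.2621 0.0745] [0.062 0.053 0.01 ]
  z0.080 80 [0.5575 0.2575 0.0844] [0.038 0.05  0.01 ]
  z0.090 111 [0.549  0.2592 0.095 ] [0.034 0.035 0.01 ]
  z0.100 41 [0.561  0.2555 0.1039] [0.037 0.03  0.01 ]
  z0.110 27 [0.575  0.2479 0.1144] [0.015 0.017 0.01 ]
  z0.120 34 [0.583  0.2441 0.1244] [0.019 0.017 0.01 ]
  z0.130 35 [0.5926 0.2396 0.1348] [0.015 0.017 0.01 ]
  z0.140 34 [0.6019 0.2353 0.1454] [0.016 0.014 0.009]
mouth 556.959228515625 -156.98561096191406 31.986024856567383 270 0.1036580300935368
flange 563.5318603515625 -165.40736389160156 78.07154846191406 1363 0.012276634006352038
scene zmax 0.17261568699001817
bar n 384 mean [0.6262 0.2293 0.1655]
 dir [0.409 0.913 0.   ] len [-0.0471  0.0433] mid [0.6254 0.2276 0.1655] zpct [0.15924174 0.16587242 0.17009088 0.17110074]
  z0.050 71 [0.5191 0.2876 0.055 ] [0.055 0.039 0.01 ]
  z0.060 56 [0.5311 0.2851 0.0648] [0.062 0.046 0.009]
  z0.070 103 [0.549  0.2695 0.0753] [0.06  0.054 0.01 ]
  z0.080 84 [0.5599 0.2631 0.0853] [0.03  0.051 0.01 ]
  z0.090 125 [0.5495 0.2635 0.095 ] [0.034 0.036 0.01 ]
  z0.100 24 [0.5635 0.2602 0.1047] [0.036 0.017 0.009]
  z0.110 17 [0.5793 0.2532 0.115 ] [0.019 0.008 0.009]
  z0.120 17 [0.5864 0.2482 0.1248] [0.018 0.009 0.008]
  z0.130 16 [0.5947 0.2442 0.1342] [0.02  0.007 0.009]
  z0.140 13 [0.6025 0.2402 0.1441] [0.012 0.008 0.01 ]
mouth 557.144775390625 -157.38986206054688 34.05729675292969 221 0.10328846761894939
flange 557.5180053710938 -157.0569610595703 68.8201675415039 1283 0.011979020339252355
pa [ 0.688 -0.006  0.058]
pb [ 0.358 -0.004  0.078]
cup [0.765 0.1   0.011]
```

```bash
python3 - <<'E'
from h import *
A=np.load("top0.npz");W=A["W"].reshape(-1,3)
a=np.array([166,628])/1e3;b=np.array([594,240])/1e3;n=(b-a)/np.linalg.norm(b-a)
r=W[:,:2]-a;t=r@n;s=abs(r@[-n[1],n[0]])
m=(s<.13)&(W[:,2]<.5)
for k in np.arange(-.05,.7,.05):
    q=W[m&(t>k)&(t<k+.05)]
    if len(q): print(round(k,2),q[:,2].max().round(3),q[q[:,2].argmax()].round(3))
E
python3 -m inch '[[20,-15,0,0,0,0],[60,-50,10,0,0,-2],[110,-95,20,0,0,-4],[160,-140,20,0,0,-6],[210,-185,20,0,0,-8],[210,-185,20,0,0,-9.7]]' 70 5
```

```text
-0.05 0.03 [0.132 0.594 0.03 ]
0.0 0.336 [0.151 0.539 0.336]
0.05 0.337 [0.168 0.532 0.337]
0.1 0.042 [0.285 0.583 0.042]
0.15 0.042 [0.327 0.572 0.042]
0.2 0.043 [0.402 0.579 0.043]
0.25 0.008 [0.334 0.41  0.008]
0.3 0.039 [0.408 0.385 0.039]
0.35 0.034 [0.413 0.377 0.034]
0.4 0.008 [0.539 0.432 0.008]
0.45 0.075 [0.525 0.281 0.075]
0.5 0.109 [0.567 0.253 0.109]
0.55 0.173 [0.628 0.246 0.173]
0.6 0.173 [0.614 0.204 0.173]
0.65 0.008 [0.679 0.209 0.008]
time: 0.85
position: [0.3809, 0.4387, 0.2565]
tool_rot: [0.682, 3.065, -0.002]
ft_force: [-0.3, -0.5, 0.1]
grip_width: 0.803
grip_force: 0.0
```

```bash
python3 -m inch '[[45,-42,0,0,0,0],[90,-84,0,0,0,0],[135,-126,0,0,0,0],[180,-168,0,0,0,0],[213,-198,0,0,0,0.6],[213,-198,0,0,0,0.6],[213,-198,0,0,0,0.6]]'
```

```text
time: 1.72
position: [0.5885, 0.2468, 0.2559]
tool_rot: [-0.649, -3.072, -0.0]
ft_force: [-0.2, 0.5, 0.1]
grip_width: 0.806
grip_force: 0.0
```

```bash
python3 -m inch '[[5,-6,-30,0,0,0],[5.5,-6.3,-65,0,0,0],[5.5,-6.3,-95,0,0,0],[5.5,-6.3,-115,0,0,0],[5.5,-6.3,-125,0,0,0],[5.5,-6.3,-133,0,0,0],[5.5,-6.3,-133,0,0,0]]'
python3 - <<'E'
from h import *
im,d,p=snap("scene"); save("s1.png",cv2.resize(im[180:330,250:450],None,fx=3,fy=3))
E
```

```text
time: 2.6
position: [0.5949, 0.2392, 0.1237]
tool_rot: [0.651, 3.073, 0.0]
ft_force: [0.5, 0.2, 0.1]
grip_width: 0.805
grip_force: 0.0
```

View pics/s1.png

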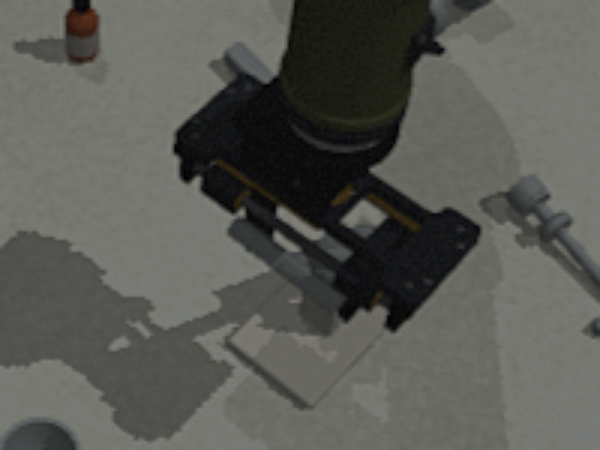

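The shaft lies between the fingers and the crossbar is clear in front, at crop (290,270). Next I close the gripper and lift.

```bash
python3 -m inch '[[0,0,0,0,0,0],[0,0,0,0,0,0],[0,0,0,0,0,0],[0,0,0,0,0,0],[0,0,0,0,0,0],[0,0,0,0,0,0],[0,0,0,0,0,0],[0,0,0,0,0,0]]' 0 50
```

```text
time: 3.65
position: [0.5952, 0.2398, 0.1237]
tool_rot: [0.651, 3.073, 0.002]
ft_force: [1.7, 0.9, -0.2]
grip_width: 0.141
grip_force: 50.0
```

```bash
python3 -m inch '[[0,0,5,0,0,0],[0,0,15,0,0,0],[0,0,35,0,0,0],[0,0,60,0,0,0],[0,0,90,0,0,0],[0,0,120,0,0,0],[0,0,140,0,0,0],[0,0,150,0,0,0],[0,0,150,0,0,0]]'
```

```text
time: 4.78
position: [0.5952, 0.2389, 0.2747]
tool_rot: [0.651, 3.072, 0.001]
ft_force: [-0.1, 0.5, -3.5]
grip_width: 0.139
grip_force: 50.0
```

```bash
python3 -m inch '[[0,-10,5,-2,-4.5,0],[-5,-25,10,-5,-11.4,0],[-10,-45,15,-8,-18.2,0],[-15,-65,20,-11,-25,0],[-20,-85,25,-14,-31.9,0],[-25,-105,30,-17,-38,0],[-25,-120,30,-18.4,-41,0],[-25,-130,30,-18.4,-41,0],[-25,-130,30,-18.4,-41,0]]'
```

```text
time: 5.9
position: [0.5698, 0.1077, 0.3032]
tool_rot: [0.494, 2.317, -0.208]
ft_force: [-0.0, 0.7, -4.6]
grip_width: 0.142
grip_force: 49.9
```

```bash
python3 -m inch '[[-2,-25,0,0,0,0],[-4,-60,0,0,0,0],[-6,-100,0,0,0,0],[-8,-140,0,0,0,0],[-10,-180,0,0,0,0],[-12,-220,0,0,0,0],[-14,-250,0,0,0,0],[-15,-265,0,0,0,0],[-15,-265,0,0,0,0],[-15,-265,0,0,0,0]]'
cat > ax.py <<'E'
from h import *
import sys
from scipy.spatial.transform import Rotation as R
s=ctrl.get_state(); t=s["position"]; print("tcp",t.round(4),"zax",R.from_rotvec(s["tool_rot"]).as_matrix()[:,2].round(3))
for n in("scene","top"):
    im,d,p=snap(n); save(sys.argv[1]+n+".png",im); W=world(d,p); np.savez(sys.argv[1]+n,W=W,im=im,d=d)
    q=W.reshape(-1,3); q=q[(np.hypot(q[:,0]-t[0],q[:,1]-t[1])<.07)&(q[:,2]>.12)]
    print(n)
    for z in np.arange(.15,.40,.012):
        k=q[(q[:,2]>=z)&(q[:,2]<z+.012)]
        if len(k)>4: print(" z%.3f"%z,len(k),k.mean(0).round(4),k.min(0)[:2].round(3),k.max(0)[:2].round(3))
    Q=W.reshape(-1,3); Q=Q[(np.hypot(Q[:,0]-.557,Q[:,1]+.157)<.045)&(abs(Q[:,2]-.1035)<.004)]; print(" mouth pts",len(Q),Q.min(0).round(4),Q.max(0).round(4))
E
python3 ax.py a
```

```text
time: 7.15
position: [0.5734, -0.1596, 0.2943]
tool_rot: [0.495, 2.328, -0.21]
ft_force: [0.1, 1.4, -3.4]
grip_width: 0.144
grip_force: 49.9
tcp [ 0.5734 -0.1596  0.2943] zax [ 0.634 -0.29  -0.717]
scene
 z0.174 69 [ 0.5807 -0.148   0.1804] [ 0.553 -0.17 ] [ 0.589 -0.136]
 z0.186 74 [ 0.5798 -0.147   0.1923] [ 0.558 -0.173] [ 0.59  -0.136]
 z0.198 158 [ 0.5738 -0.1532  0.202 ] [ 0.549 -0.176] [ 0.589 -0.136]
 z0.210 11 [ 0.5742 -0.1525  0.2127] [ 0.57  -0.159] [ 0.577 -0.148]
 z0.222 43 [ 0.5798 -0.148   0.2309] [ 0.556 -0.169] [ 0.59  -0.137]
 z0.234 184 [ 0.5732 -0.1545  0.2378] [ 0.551 -0.176] [ 0.59  -0.138]
 z0.246 27 [ 0.5729 -0.1542  0.2518] [ 0.566 -0.162] [ 0.576 -0.151]
 z0.258 28 [ 0.5736 -0.1543  0.2635] [ 0.568 -0.163] [ 0.577 -0.15 ]
 z0.270 8 [ 0.5789 -0.149   0.2776] [ 0.569 -0.151] [ 0.585 -0.147]
 z0.282 80 [ 0.5824 -0.1569  0.2898] [ 0.567 -0.18 ] [ 0.597 -0.141]
 z0.294 142 [ 0.5785 -0.1561  0.2998] [ 0.561 -0.18 ] [ 0.593 -0.133]
 z0.306 122 [ 0.5696 -0.1493  0.3118] [ 0.533 -0.175] [ 0.584 -0.125]
 z0.318 89 [ 0.5566 -0.1438  0.3238] [ 0.533 -0.164] [ 0.578 -0.1
[... 479 characters left out ...]
.1074]
top
 z0.294 10 [ 0.5642 -0.1555  0.3013] [ 0.562 -0.161] [ 0.566 -0.152]
 z0.306 11 [ 0.5636 -0.16    0.311 ] [ 0.557 -0.171] [ 0.571 -0.153]
 z0.318 10 [ 0.5534 -0.1587  0.3252] [ 0.55  -0.161] [ 0.556 -0.156]
 z0.330 23 [ 0.5621 -0.14    0.3374] [ 0.539 -0.165] [ 0.585 -0.099]
 z0.342 374 [ 0.5648 -0.1485  0.349 ] [ 0.525 -0.199] [ 0.592 -0.099]
 z0.354 92 [ 0.5442 -0.1283  0.3607] [ 0.521 -0.201] [ 0.575 -0.091]
 z0.366 603 [ 0.5454 -0.1443  0.3716] [ 0.514 -0.208] [ 0.576 -0.09 ]
 z0.378 396 [ 0.5262 -0.1408  0.3834] [ 0.504 -0.19 ] [ 0.563 -0.093]
 z0.390 25 [ 0.5176 -0.1342  0.392 ] [ 0.504 -0.165] [ 0.528 -0.117]
 mouth pts 37 [ 0.5426 -0.1348  0.0997] [ 0.5748 -0.1258  0.1073]
```

View pics/ascene.png

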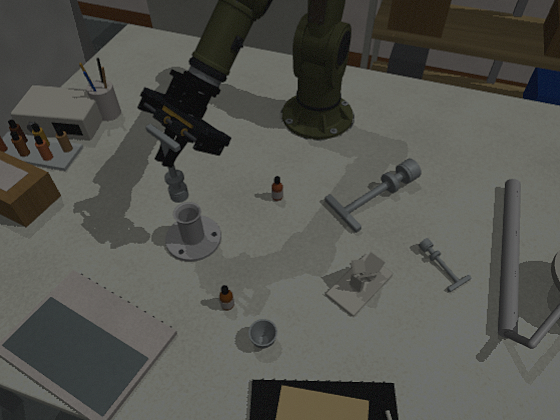

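```bash
cat > fit.py <<'E'
from h import *
import sys
from scipy.optimize import least_squares
def fit(W,x0,zt,zb):
    # zt: spanner end height guess; residual: distance to axis minus radius, head, neck, collar, shaft
    q=W.reshape(-1,3); q=q[(np.hypot(q[:,0]-x0[0],q[:,1]-x0[1])<.04)&(q[:,2]>max(zt-.01,zb))&(q[:,2]<zt+.105)]
    def res(p,full=False):
        a=np.array([p[2],p[3],1]);a/=np.linalg.norm(a); o=np.array([p[0],p[1],zt+p[4]])
        r=q-o; s=r@a; d=np.linalg.norm(r-np.outer(s,a),axis=1)
        # signed distance to union of coaxial cylinders
        D=np.full(len(q),9.)
        for lo,hi,R in((0,.028,.02),(.028,.05,.008),(.05,.064,.02),(.064,.161,.007)):
            u=d-R; w=np.maximum(lo-s,s-hi); D=np.minimum(D,np.where((u>0)&(w>0),np.hypot(u,w),np.maximum(u,w)))
        return D
    f=least_squares(res,[x0[0],x0[1],0,0,0],loss="soft_l1",f_scale=.001,x_scale=[.01,.01,.1,.1,.01])
    p=f.x; print("n",len(q),"end",(p[:2]*1e3).round(1),"z",round((zt+p[4])*1e3,1),"tilt deg x,y",np.degrees(p[2:4]).round(2),"med|r|mm",round(np.median(abs(f.fun))*1e3,2))
    return p
def mouth(W):
    Q=W.reshape(-1,3); Q=Q[(np.hypot(Q[:,0]-.557,Q[:,1]+.157)<.04)&(Q[:,2]>.03)&(Q[:,2]<.085)]
    Q=Q[np.hypot(Q[:,0]-.557,Q[:,1]+.157)>.02]
    f=least_squares(lambda p:np.hypot(Q[:,0]-p[0],Q[:,1]-p[1])-.028,[.557,-.157],loss="soft_l1",f_scale=.001); print("tube axis",(f.x*1e3).round(1),len(Q),np.median(abs(f.fun)))
if __name__=="__main__":
    for n in sys.argv[1:]:
        W=np.load(n)["W"]; print(n); fit(W,(.568,-.157),.176,.115); mouth(W)
E
python3 fit.py ascene.npz
python3 - <<'E'
from h import *
mouth=__import__("fit").mouth
mouth(np.load("scene0.npz")["W"]); mouth(np.load("top0.npz")["W"])
print(ctrl.get_state()["joint_positions"].round(3),ctrl.get_state()["position"])
E
```

```text
ascene.npz
n 604 end [ 567.7 -157.1] z 173.6 tilt deg x,y [ 0.99 -0.41] med|r|mm 0.7
tube axis [ 556.8 -157.2] 486 0.0014703980749826533
tube axis [ 556.9 -157.3] 488 0.0014964175043045286
tube axis [ 551.9 -156.2] 265 0.0033499107629842914
[ 0.138 -0.301 -0.046  2.164  0.411  0.575  0.979] [ 0.57415358 -0.15707825  0.29449874]
```

```bash
python3 -m inch '[[0,0,-10,0,0,0],[0,0,-20,0,0,0],[0,0,-35,0,0,0],[0,0,-45,0,0,0],[0,0,-45,0,0,0],[0,0,-45,0,0,0]]'; python3 ax.py b | head -1;python3 - <<'E'
from h import *
import fit
fit.fit(np.load("bscene.npz")["W"],(.557,-.157),.13,.115)
print(ctrl.get_state()["joint_positions"].round(3),ctrl.get_state()["position"])
E
```

```text
time: 8.0
position: [0.5738, -0.1599, 0.25]
tool_rot: [0.495, 2.326, -0.21]
ft_force: [0.6, -0.8, -3.7]
grip_width: 0.144
grip_force: 49.9
tcp [ 0.5738 -0.1599  0.25  ] zax [ 0.635 -0.29  -0.716]
n 551 end [ 568.1 -157.3] z 129.4 tilt deg x,y [ 1.12 -0.47] med|r|mm 0.72
[ 0.173 -0.26  -0.075  2.226  0.476  0.478  0.898] [ 0.5739399  -0.15984337  0.25043008]
```

```bash
python3 -m inch '[[-5,0.5,0,-0.2,-0.5,0],[-10,1,0,-0.5,-1.1,0],[-13.7,1.2,0,-0.5,-1.1,0],[-13.7,1.2,0,-0.5,-1.1,0],[-13.7,1.2,0,-0.5,-1.1,0]]'; python3 ax.py c | head -1;python3 - <<'E'
from h import *
import fit
fit.fit(np.load("cscene.npz")["W"],(.557,-.157),.13,.115)
print(ctrl.get_state()["joint_positions"].round(3),ctrl.get_state()["position"])
E
```

```text
time: 8.72
position: [0.5599, -0.1587, 0.2499]
tool_rot: [0.491, 2.306, -0.214]
ft_force: [-0.9, 0.7, -3.9]
grip_width: 0.14
grip_force: 49.9
tcp [ 0.5599 -0.1587  0.2499] zax [ 0.649 -0.296 -0.701]
n 547 end [ 556.6 -157.3] z 129.4 tilt deg x,y [-0.08  0.3 ] med|r|mm 0.79
[ 0.212 -0.301 -0.111  2.267  0.478  0.456  0.891] [ 0.55997131 -0.15860137  0.24993206]
```

```bash
python3 -m inch '[[0,0,-8,0,0,0],[0,0,-16,0,0,0],[0,0,-24,0,0,0],[0,0,-32,0,0,0],[0,0,-40,0,0,0],[0,0,-48,0,0,0],[0,0,-48,0,0,0]]'; python3 -c "
from bench import ctrl
s=ctrl.get_state();print(s['joint_positions'].round(3),s['ft_force'],s['torque'])"
```

```text
time: 9.7
position: [0.5592, -0.1586, 0.2003]
tool_rot: [0.491, 2.308, -0.215]
ft_force: [0.3, -0.1, -4.0]
grip_width: 0.143
grip_force: 49.9
[ 0.288 -0.238 -0.185  2.327  0.604  0.348  0.745] [ 0.32214382 -0.08855885 -3.98427634] [0.63801185 1.3748302  0.01148129]
```

```bash
python3 -m inch '[[0,0,-8,0,0,0],[0,0,-16,0,0,0],[0,0,-24,0,0,0],[0,0,-32,0,0,0],[0,0,-40,0,0,0],[0,0,-46,0,0,0],[0,0,-49,0,0,0],[0,0,-49,0,0,0]]'; python3 -c "
from bench import ctrl
s=ctrl.get_state();print(s['joint_positions'].round(3),s['ft_force'],s['torque'])"
```

```text
time: 10.7
position: [0.5598, -0.1585, 0.1523]
tool_rot: [0.491, 2.307, -0.214]
ft_force: [0.0, -0.4, -4.2]
grip_width: 0.143
grip_force: 50.0
[ 0.427 -0.157 -0.324  2.372  0.887  0.247  0.443] [ 0.01418455 -0.39810226 -4.16711419] [0.56875988 1.35985763 0.00361181]
```

```bash
python3 -m inch '[[0,0,-2,0,0,0],[0,0,-3,0,0,0],[0,0,-3,0,0,0]]' && python3 -m inch '[[0,0,0,0,0,0],[0,0,0,0,0,0],[0,0,0,0,0,0],[0,0,0,0,0,0],[0,0,0,0,0,0],[0,0,0,0,0,0]]' 70; python3 -c "
from bench import ctrl
s=ctrl.get_state();print(s['joint_positions'].round(3))"
```

```text
time: 11.08
position: [0.5598, -0.1585, 0.1495]
tool_rot: [0.491, 2.307, -0.214]
ft_force: [0.0, 0.4, -4.5]
grip_width: 0.144
grip_force: 50.0
time: 11.82
position: [0.5598, -0.1585, 0.1495]
tool_rot: [0.491, 2.306, -0.214]
ft_force: [-0.2, -0.4, -0.3]
grip_width: 0.739
grip_force: 0.0
[ 0.437 -0.151 -0.334  2.374  0.915  0.243  0.415]
```

```bash
python3 -m inch '[[-6.5,3,7,0,0,0],[-13,6,14,0,0,0],[-19.5,9,21,0,0,0],[-26,12,28,0,0,0],[-32,15,32,0,0,0],[-32,15,32,0,0,0]]'; python3 ax.py d | head -1; python3 -c "
from bench import ctrl
s=ctrl.get_state();print(s['joint_positions'].round(3))"
```

```text
time: 12.58
position: [0.5277, -0.1433, 0.1818]
tool_rot: [0.491, 2.306, -0.214]
ft_force: [-0.5, -0.6, -1.0]
grip_width: 0.804
grip_force: 0.0
tcp [ 0.5277 -0.1433  0.1818] zax [ 0.649 -0.296 -0.701]
[ 0.296 -0.299 -0.225  2.412  0.646  0.332  0.666]
```

View pics/dscene.png

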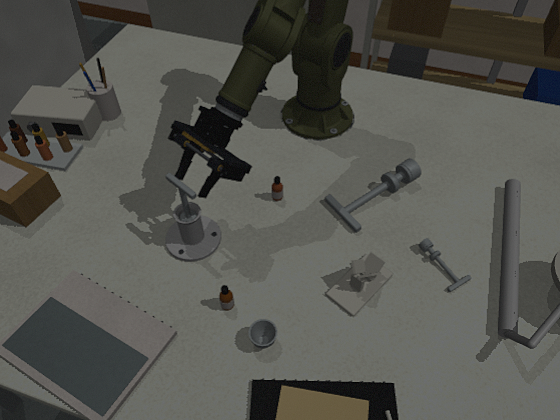

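```bash
python3 -m inch '[[0,0,2,2,4.6,0],[-3,1.5,8,5,11.4,0],[-6,3,16,8,18.2,0],[-10,4.5,26,11,25,0],[-12,5.5,38,14,32,0],[-14,6.5,50,17,38.7,0],[-14,6.5,60,18.6,41.9,0],[-14,6.5,70,18.6,41.9,0],[-14,6.5,80,18.6,41.9,0],[-14,6.5,80,18.6,41.9,0]]'; python3 ax.py e | head -1
python3 - <<'E'
from h import *
from scipy.spatial.transform import Rotation as R
import fit
s=ctrl.get_state();print(s['joint_positions'].round(3), R.from_rotvec(s["tool_rot"]).as_matrix().round(3).tolist())
for n in("escene","etop"):
    W=np.load(n+".npz")["W"]; print(n)
    q=W.reshape(-1,3); q=q[(np.hypot(q[:,0]-.557,q[:,1]+.157)<.06)&(q[:,2]>.115)&(q[:,2]<.216)]
    b=q[q[:,2]>.175]
    if len(b)>20:
        c=b.mean(0);v=np.linalg.svd(b-c)[2][0];t=(b-c)@v
        print("bar",len(b),c.round(4),v.round(3),np.percentile(t,[.5,99.5]).round(3),"mid",(c+v*np.percentile(t,[.5,99.5]).mean()).round(4),"ztop",np.percentile(b[:,2],[50,90,98]).round(4))
    try: fit.fit(W,(.557,-.157),.028,.112)
    except Exception as e: print(e)
E
```

```text
time: 13.92
position: [0.5138, -0.137, 0.2625]
tool_rot: [-0.648, -3.068, 0.009]
ft_force: [-0.5, 0.4, 0.1]
grip_width: 0.802
grip_force: 0.0
tcp [ 0.5138 -0.137   0.2625] zax [-0.007 -0.005 -1.   ]
[ 0.058  0.06   0.155  1.708 -0.003  1.381  1.369] [[-0.915, 0.404, -0.008], [0.404, 0.915, -0.004], [0.006, -0.007, -1.0]]
escene
bar 289 [ 0.5613 -0.1526  0.1996] [ 0.398  0.917 -0.012] [-0.049  0.042] mid [ 0.56   -0.1555  0.1996] ztop [0.2015 0.2039 0.205 ]
n 36 end [ 556.9 -151.8] z 48.5 tilt deg x,y [ 0.27 -3.72] med|r|mm 0.44
etop
bar 68 [ 0.5633 -0.138   0.2021] [-0.528 -0.844 -0.092] [-0.011  0.01 ] mid [ 0.5634 -0.1379  0.2021] ztop [0.2029 0.2053 0.2066]
n 10 end [ 565.7 -159. ] z 50.5 tilt deg x,y [-5.84  2.57] med|r|mm 0.1
```

```bash
python3 -m inch '[[3,-2,0,0,0,-8],[8,-4,0,0,0,-18],[13,-6,0,0,0,-28],[18,-8,0,0,0,-38],[23,-10,0,0,0,-48],[28,-12,0,0,0,-58],[33,-15,0,0,0,-68],[38,-18,0,0,0,-78],[43,-20,0,0,0,-86],[43,-20.2,0,0,0,-90],[43,-20.2,0,0,0,-90],[43,-20.2,0,0,0,-90]]' 60; python3 -c "
from bench import ctrl
from scipy.spatial.transform import Rotation as R
s=ctrl.get_state();print(s['position'],s['joint_positions'].round(3),R.from_rotvec(s['tool_rot']).as_matrix().round(3).tolist())"
```

```text
time: 15.52
position: [0.5565, -0.1571, 0.2613]
tool_rot: [-2.623, -1.711, -0.002]
ft_force: [0.4, -0.5, -0.0]
grip_width: 0.691
grip_force: 0.0
[ 0.55650602 -0.15706935  0.26132095] [ 0.011  0.161  0.252  1.603 -0.049  1.39  -0.146] [[0.403, 0.915, -0.004], [0.915, -0.403, 0.009], [0.007, -0.008, -1.0]]
```

```bash
python3 -m inch '[[0.3,0,-15,0,0,0],[0.3,0,-35,0,0,0],[0.3,0,-52,0,0,0],[0.3,0,-66,0,0,0],[0.3,0,-75,0,0,0],[0.3,0,-78,0,0,0],[0.3,0,-78,0,0,0]]' && python3 -m inch '[[0,0,0,0,0,0],[0,0,0,0,0,0],[0,0,0,0,0,0],[0,0,0,0,0,0],[0,0,0,0,0,0],[0,0,0,0,0,0],[0,0,0,0,0,0]]' 0 4
cat > bar.py <<'E'
from h import *
im,d,p=snap("scene"); W=world(d,p); q=W.reshape(-1,3)
t=ctrl.get_state(); T=t["position"]
from scipy.spatial.transform import Rotation as R
M=R.from_rotvec(t["tool_rot"]).as_matrix(); x=M[:,0]
r=q-[.557,-.157,0]; s=r@[x[0],x[1],0]; w=r@[M[0,1],M[1,1],0]
b=q[(abs(s)>.024)&(abs(s)<.05)&(abs(w)<.02)&(q[:,2]>.155)&(q[:,2]<.212)]
print("bar pts",len(b),"ztop",np.percentile(b[:,2],[50,90,97]).round(4),"y'",np.degrees(np.arctan2(M[1,1],M[0,1])).round(1),"q",t["joint_positions"].round(2),"F",t["ft_force"].round(1),"Tz",t["torque"][2].round(3), "pos",T.round(4))
E
python3 bar.py
```

```text
time: 16.4
position: [0.5573, -0.1573, 0.1837]
tool_rot: [-2.625, -1.709, -0.003]
ft_force: [-0.2, 1.1, 0.9]
grip_width: 0.691
grip_force: 0.0
time: 17.27
position: [0.557, -0.1572, 0.1834]
tool_rot: [-2.624, -1.709, -0.002]
ft_force: [0.0, -0.3, 1.4]
grip_width: 0.16
grip_force: 4.0
bar pts 89 ztop [0.2007 0.2034 0.2041] y' -23.8 q [ 0.02  0.21  0.25  1.71 -0.06  1.24 -0.14] F [-0.2 -0.5 -1.1] Tz 0.038 pos [ 0.557  -0.1572  0.1834]
```

Gripped lightly (14 mm, 4 N). Now I turn clockwise in search of the nut.

```bash
python3 -m inch '[[0,0,0,0,0,-3],[0,0,0,0,0,-6],[0,0,0,0,0,-9],[0,0,0,0,0,-12],[0,0,0,0,0,-15],[0,0,0,0,0,-18],[0,0,0,0,0,-21],[0,0,0,0,0,-24],[0,0,0,0,0,-27],[0,0,0,0,0,-30]]'; python3 bar.py
```

```text
time: 18.58
position: [0.5571, -0.1573, 0.1837]
tool_rot: [-2.979, -0.969, -0.006]
ft_force: [-0.7, 0.6, 2.6]
grip_width: 0.161
grip_force: 4.0
bar pts 104 ztop [0.2016 0.2042 0.2051] y' -54.0 q [-0.03  0.2   0.3   1.71 -0.07  1.24 -0.65] F [-0.9 -0.4  1.8] Tz 0.05 pos [ 0.557  -0.1574  0.1837]
```

```bash
python3 -m inch '[[0,0,0,0,0,-3],[0,0,0,0,0,-6],[0,0,0,0,0,-9],[0,0,0,0,0,-12],[0,0,0,0,0,-15],[0,0,0,0,0,-18],[0,0,0,0,0,-21],[0,0,0,0,0,-24]]' - 3; python3 bar.py
```

```text
time: 19.62
position: [0.557, -0.1571, 0.1836]
tool_rot: [-3.116, -0.331, -0.009]
ft_force: [-0.4, 0.7, 0.4]
grip_width: 0.158
grip_force: 3.0
bar pts 85 ztop [0.2008 0.2036 0.2038] y' -78.0 q [-0.06  0.2   0.34  1.72 -0.08  1.23 -1.06] F [-0.5 -0.3  2. ] Tz -0.009 pos [ 0.557  -0.1572  0.1836]
```

```bash
python3 -m inch '[[0,0,0,0,0,0],[0,0,0,0,0,0],[0,0,0,0,0,-3],[0,0,0,0,0,-6],[0,0,0,0,0,-9],[0,0,0,0,0,-12],[0,0,0,0,0,-15],[0,0,0,0,0,-15]]' 17 8; python3 bar.py
```

```text
time: 20.68
position: [0.557, -0.1572, 0.1833]
tool_rot: [-3.133, 0.076, -0.01]
ft_force: [0.4, 0.3, -0.6]
grip_width: 0.193
grip_force: 0.5
bar pts 88 ztop [0.2    0.2028 0.2037] y' -92.8 q [-0.09  0.2   0.37  1.72 -0.09  1.23 -1.32] F [-0.3  0.4  0.1] Tz -0.012 pos [ 0.557  -0.1572  0.1833]
```

```bash
python3 -m inch '[[0,0,0,0,0,-3],[0,0,0,0,0,-6],[0,0,0,0,0,-9],[0,0,0,0,0,-12],[0,0,0,0,0,-15],[0,0,0,0,0,-18],[0,0,0,0,0,-18]]'; python3 bar.py
```

```text
time: 21.6
position: [0.5571, -0.1572, 0.1835]
tool_rot: [-3.084, 0.565, -0.012]
ft_force: [-1.0, -0.2, -1.1]
grip_width: 0.19
grip_force: 1.1
bar pts 86 ztop [0.1855 0.188  0.1894] y' -110.8 q [-0.12  0.2   0.4   1.72 -0.09  1.23 -1.63] F [0.1 0.6 0.3] Tz 0.03 pos [ 0.5571 -0.1572  0.1835]
```

Dropped: the bar top is now at 188 mm. I take a fresh grip half a turn back so the wrist has enough range to finish.

```bash
python3 -m inch '[[0,0,0,0,0,0],[0,0,0,0,0,0],[0,0,0,0,0,0],[0,0,12,0,0,0],[0,0,28,0,0,0],[0,0,40,0,0,0],[0,0,42,0,0,8],[0,0,42,0,0,18],[0,0,42,0,0,28],[0,0,42,0,0,38],[0,0,42,0,0,48],[0,0,42,0,0,58],[0,0,42,0,0,68],[0,0,42,0,0,78],[0,0,42,0,0,88],[0,0,42,0,0,90]]' 50 8 && python3 -m inch '[[0,0,0,0,0,8],[0,0,0,0,0,18],[0,0,0,0,0,28],[0,0,0,0,0,38],[0,0,0,0,0,48],[0,0,0,0,0,58],[0,0,0,0,0,68],[0,0,0,0,0,78],[0,0,0,0,0,86],[0,0,0,0,0,90],[0,0,0,0,0,90],[0,0,0,0,0,90]]'; python3 ax.py f|head -1
python3 - <<'E'
from h import *
from scipy.spatial.transform import Rotation as R
s=ctrl.get_state();M=R.from_rotvec(s["tool_rot"]).as_matrix();print(s["joint_positions"].round(2),M[:,2].round(3),"yaw y",np.degrees(np.arctan2(M[1,1],M[0,1])))
W=np.load("fscene.npz")["W"]
q=W.reshape(-1,3); b=q[(np.hypot(q[:,0]-.557,q[:,1]+.157)<.06)&(q[:,2]>.165)&(q[:,2]<.193)]
c=b.mean(0);v=np.linalg.svd(b-c)[2][0];t=(b-c)@v
print("bar",len(b),c.round(4),"yaw",np.degrees(np.arctan2(v[1],v[0])),np.percentile(t,[.5,99.5]).round(3),"mid",(c+v*np.percentile(t,[.5,99.5]).mean()).round(4),"ztop",np.percentile(b[:,2],[50,90,98]).round(4))
E
```

```text
time: 23.65
position: [0.5574, -0.1574, 0.2263]
tool_rot: [-2.579, -1.778, -0.003]
ft_force: [-0.2, 0.2, -0.2]
grip_width: 0.577
grip_force: 0.0
time: 25.15
position: [0.5571, -0.1573, 0.2257]
tool_rot: [-0.57, -3.082, 0.01]
ft_force: [0.4, 0.1, 0.5]
grip_width: 0.576
grip_force: 0.0
tcp [ 0.5571 -0.1573  0.2257] zax [-0.009 -0.005 -1.   ]
[ 0.11  0.18  0.14  1.65 -0.02  1.32  1.45] [-0.009 -0.005 -1.   ] yaw y 69.07702397848708
bar 191 [ 0.5778 -0.1579  0.1831] yaw -12.391889254951662 [-0.03   0.025] mid [ 0.5753 -0.1574  0.1829] ztop [0.1853 0.1878 0.1892]
```

```bash
python3 -m inch '[[0,0,-14,0,0,6],[0,0,-28,0,0,6],[0,0,-40,0,0,6],[0,0,-48,0,0,6],[0,0,-51,0,0,6],[0,0,-51,0,0,6]]' && python3 -m inch '[[0,0,0,0,0,0],[0,0,0,0,0,0],[0,0,0,0,0,0],[0,0,0,0,0,0],[0,0,0,0,0,0],[0,0,0,0,0,0]]' 0 50; python3 bar.py
```

```text
time: 26.0
position: [0.5571, -0.1572, 0.1745]
tool_rot: [-0.405, -3.108, 0.01]
ft_force: [-0.2, -0.7, 0.7]
grip_width: 0.577
grip_force: 0.0
time: 26.75
position: [0.5572, -0.1572, 0.1745]
tool_rot: [-0.405, -3.108, 0.01]
ft_force: [1.2, -0.1, -0.3]
grip_width: 0.154
grip_force: 49.6
bar pts 79 ztop [0.1852 0.1878 0.189 ] y' 75.1 q [ 0.12  0.21  0.12  1.71 -0.02  1.22  1.56] F [ 0.   0.9 -0.1] Tz -0.062 pos [ 0.5572 -0.1572  0.1745]
```

```bash
python3 -m inch '[[0,0,0,0,0,-4],[0,0,0,0,0,-9],[0,0,0,0,0,-14],[0,0,0,0,0,-19],[0,0,0,0,0,-24],[0,0,0,0,0,-29],[0,0,0,0,0,-34],[0,0,0,0,0,-39],[0,0,0,0,0,-44],[0,0,0,0,0,-49],[0,0,0,0,0,-54],[0,0,0,0,0,-59],[0,0,0,0,0,-64],[0,0,0,0,0,-69],[0,0,0,0,0,-74],[0,0,0,0,0,-79],[0,0,0,0,0,-84],[0,0,0,0,0,-89],[0,0,0,0,0,-94],[0,0,0,0,0,-99]]'; python3 bar.py
```

```text
time: 29.3
position: [0.5563, -0.1578, 0.1746]
tool_rot: [-2.626, -1.706, 0.001]
ft_force: [-2.1, -1.0, 2.1]
grip_width: 0.155
grip_force: 49.8
bar pts 76 ztop [0.1857 0.1881 0.1887] y' -24.1 q [-0.03  0.21  0.3   1.72 -0.07  1.22 -0.13] F [-2.1 -0.8  1.9] Tz 0.298 pos [ 0.5563 -0.1579  0.1746]
```

Torque is 0.3 N m, so the nut is turning. I continue towards the stop in smaller chunks.

```bash
python3 -m inch '[[0,0,0,0,0,-5],[0,0,0,0,0,-10],[0,0,0,0,0,-15],[0,0,0,0,0,-20],[0,0,0,0,0,-25]]'; python3 bar.py; python3 -m inch '[[0,0,0,0,0,-4],[0,0,0,0,0,-8],[0,0,0,0,0,-12],[0,0,0,0,0,-16]]'; python3 bar.py
```

```text
time: 29.98
position: [0.5562, -0.1577, 0.1746]
tool_rot: [-2.933, -1.099, -0.003]
ft_force: [-2.0, -1.0, 2.2]
grip_width: 0.159
grip_force: 49.8
bar pts 89 ztop [0.1859 0.1883 0.189 ] y' -49.1 q [-0.07  0.21  0.35  1.73 -0.09  1.22 -0.55] F [-2.1 -0.3  2.9] Tz 0.342 pos [ 0.5563 -0.1577  0.1746]
time: 30.52
position: [0.5565, -0.1575, 0.1747]
tool_rot: [-3.057, -0.685, -0.005]
ft_force: [-2.5, -0.6, 2.9]
grip_width: 0.155
grip_force: 51.5
bar pts 89 ztop [0.1856 0.1884 0.189 ] y' -64.8 q [-0.09  0.21  0.37  1.73 -0.09  1.22 -0.83] F [-2.1 -0.6  2.9] Tz 0.865 pos [ 0.5567 -0.1575  0.1747]
```

```bash
python3 -m inch '[[0,0,0,0,0,-2],[0,0,0,0,0,-4],[0,0,0,0,0,-4]]'; python3 bar.py;  python3 -m inch '[[0,0,0,0,0,-2],[0,0,0,0,0,-4],[0,0,0,0,0,-4]]'; python3 bar.py
```

```text
time: 30.95
position: [0.5572, -0.1574, 0.1747]
tool_rot: [-3.08, -0.577, -0.008]
ft_force: [-2.2, -1.6, 3.1]
grip_width: 0.165
grip_force: 54.2
bar pts 89 ztop [0.1856 0.1879 0.1886] y' -68.8 q [-0.1   0.21  0.38  1.73 -0.09  1.22 -0.89] F [-1.4 -1.4  4.4] Tz 1.291 pos [ 0.5572 -0.1573  0.1747]
time: 31.38
position: [0.5574, -0.1571, 0.1748]
tool_rot: [-3.098, -0.466, -0.01]
ft_force: [-1.6, -0.8, 5.1]
grip_width: 0.17
grip_force: 56.6
bar pts 84 ztop [0.1856 0.1883 0.1896] y' -72.9 q [-0.1   0.21  0.39  1.73 -0.1   1.21 -0.96] F [-1.7 -0.8  5.1] Tz 1.352 pos [ 0.5574 -0.1571  0.1748]
```

```bash
python3 -m inch '[[0,0,0,0,0,2],[0,0,0,0,0,4],[0,0,0,0,0,5],[0,0,0,0,0,5]]' && python3 -m inch '[[0,0,0,0,0,0],[0,0,0,0,0,0],[0,0,0,0,0,0],[0,0,0,0,0,0],[0,0,5,0,0,0],[0,0,15,0,0,0],[0,0,35,0,0,0],[0,0,60,0,0,0],[0,0,90,0,0,0],[-30,10,110,0,0,0],[-60,25,120,0,0,0],[-85,40,120,0,0,0],[-85,40,120,0,0,0]]' 50 10; python3 ax.py g | head -1
python3 - <<'E'
from h import *
for n in("gscene","gtop"):
    W=np.load(n+".npz")["W"]
    q=W.reshape(-1,3); b=q[(np.hypot(q[:,0]-.557,q[:,1]+.157)<.06)&(q[:,2]>.168)&(q[:,2]<.21)]
    if len(b)<10: continue
    c=b.mean(0);v=np.linalg.svd(b-c)[2][0];t=(b-c)@v
    print(n,"bar",len(b),c.round(4),v.round(3),np.percentile(t,[.5,99.5]).round(3),"ztop",np.percentile(b[:,2],[50,90,98]).round(4))
E
```

```text
time: 31.92
position: [0.5574, -0.1571, 0.1748]
tool_rot: [-3.075, -0.598, -0.009]
ft_force: [-1.7, -1.4, 3.9]
grip_width: 0.164
grip_force: 50.3
time: 33.55
position: [0.4714, -0.1164, 0.296]
tool_rot: [-3.074, -0.604, -0.012]
ft_force: [-0.1, 0.4, 0.6]
grip_width: 0.574
grip_force: 0.0
tcp [ 0.4714 -0.1164  0.296 ] zax [ 0.006  0.01  -1.   ]
gscene bar 224 [ 0.5615 -0.1539  0.1856] [ 0.84   0.542 -0.032] [-0.049  0.04 ] ztop [0.1863 0.1882 0.1892]
gtop bar 81 [ 0.5828 -0.1378  0.186 ] [-0.806 -0.592  0.017] [-0.012  0.012] ztop [0.1867 0.1891 0.1904]Traceback (most recent call last):
  File "ax.py", line 12, in <module>
    Q=W.reshape(-1,3); Q=Q[(np.hypot(Q[:,0]-.557,Q[:,1]+.157)<.045)&(abs(Q[:,2]-.1035)<.004)]; print(" mouth pts",len(Q),Q.min(0).round(4),Q.max(0).round(4))
                                                                                                                         ~~~~~^^^
    return umr_minimum(a, axis, None, out, keepdims, initial, where)
ValueError: zero-size array to reduction operation minimum which has no identity
```

View pics/gscene.png

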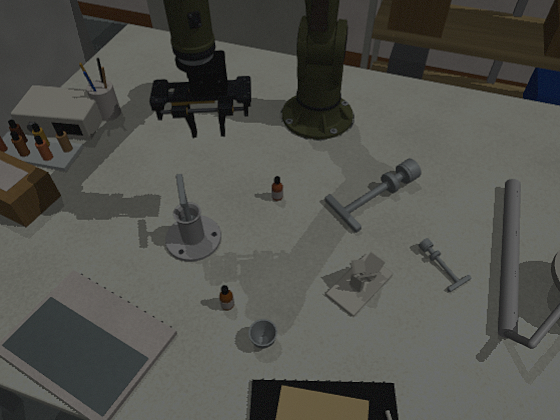

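The spanner stands released in the foot, crossbar at (181,187) with its top at about 188 mm, so it is seated on the nut. The bottles at (277,189) and (226,298) and the cup at (263,333) have not moved, and the gripper is clear.

```bash
python3 -c "
from bench import ctrl
print(ctrl.close_job())"
```

```text
the job is handed in; nothing more can be done
None
```

The job is handed in at about 34 s: I stood the spanner in the socket and let go, then took it again by the crossbar and turned it clockwise until it dropped onto the nut. I went on turning until the torque rose from about 0.3 to 1.35 N m at the stop, then left it standing released with the bottles and cup undisturbed; joint 2 did touch its lower limit during placing, reading -0.301 against -0.3.

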